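Shift the bottle-feed gearbox into the green speed

TASK

Put the bottle-feed gearbox into its green speed: push the black-knobbed shift lever with the fingertips out of the park slot, along the cross channel and fully home into the corner slot marked by the green disc. Do not let it go into a slot of another colour on the way, do not pull the knob up or force the lever, and leave everything else on the bench where it is.

Things in the scene. Friction and masses are not known exactly. Their poses are not given: they have to be found in the camera images.
- gearbox: Blue bottle-feed gearbox fixed to the bench, base 150 x 150 mm; its flat steel gate plate on top, 132 x 132 mm, is 100 mm above the bench. Origin: centre of its underside; z up, x away from the robot (yaw within 0.42 rad), y to its left. A stub shaft sticks out to 84 mm on the left, at 45 mm height.
- gate_center (a point): Centre of the gate, at plate top; axes as the gearbox's. Gate 14 mm wide: a cross channel along y, 64 mm long; at each end (y = +25, -25 mm) one slot to the far and one to the near side, ending at x = +32, -32 mm; in the middle (y = 0) a near slot only, also to x = -32 mm: park, where the lever starts. The lever's 10 mm round stem runs in the gate and is stopped by its edges.
- shift_fore (a joint): Tilt of the lever along the unit's x, rad: 0 upright in the cross channel, + away from the robot; about +0.36 at the end of a far slot, -0.36 at the end of a near slot. The lever pivots at 30 mm height above the bench in the unit's centre, stays where it is left, and takes about 2 to 3 N at the knob to move.
- shift_side (a joint): Tilt of the lever along the unit's y, rad: 0 in the middle, + to the left; about +0.37 or -0.37 at the ends of the cross channel. Same stiffness as shift_fore.
- knob_lift (a joint): How far the knob is pulled up along the lever, m: 0 is down, at most 0.012. A strong spring (20 N to start, 1.5 N per mm more) holds it down; pulling it up would unclutch the gearbox.
- knob_center (a point): Centre of the lever's black ball knob, 34 mm in diameter, 140 mm from the pivot along the lever (170 mm above the bench when upright, about 160 mm in park, about 152 mm in a corner slot). Below the ball a 20 mm collar reaches 28 mm down from the centre, then the bare stem. Fully in a corner slot, the knob's centre stands over that slot's coloured disc to within about 5 mm.
- disc_green: Flat green disc, 18 mm across, 1.5 mm thick, on the gate plate at one of its four corners, 47 mm from the unit's centre in its x and in its y; it marks the gate slot that ends at that corner. Which colour is at which corner changes. Origin: centre of its underside; axes as the gearbox's.
- disc_yellow: Flat yellow disc, 18 mm across, 1.5 mm thick, on the gate plate at one of its four corners, 47 mm from the unit's centre in its x and in its y; it marks the gate slot that ends at that corner. Which colour is at which corner changes. Origin: centre of its underside; axes as the gearbox's.
- disc_blue: Flat blue disc, 18 mm across, 1.5 mm thick, on the gate plate at one of its four corners, 47 mm from the unit's centre in its x and in its y; it marks the gate slot that ends at that corner. Which colour is at which corner changes. Origin: centre of its underside; axes as the gearbox's.
- disc_red: Flat red disc, 18 mm across, 1.5 mm thick, on the gate plate at one of its four corners, 47 mm from the unit's centre in its x and in its y; it marks the gate slot that ends at that corner. Which colour is at which corner changes. Origin: centre of its underside; axes as the gearbox's.
- jar: Bystander: clear jar with a white screw lid, 62 mm across, 68 mm tall, standing loose on the bench. Origin: centre of its underside.
- sprayer: Bystander: white spray bottle with a blue head, 63 x 76 x 197 mm, standing loose on the bench. Origin: centre of its underside.
- bottle_far: Bystander: empty amber bottle, 33 mm across, 79 mm tall, beyond the gearbox, standing loose on the bench. Origin: centre of its underside.
- bottle_near: Bystander: empty amber bottle, 33 mm across, 79 mm tall, nearest to the robot, in front of the gearbox, standing loose on the bench. Origin: centre of its underside.
- bottle_left: Bystander: empty amber bottle, 33 mm across, 79 mm tall, to the left of the gearbox, standing loose on the bench. Origin: centre of its underside.
- chuck: Bystander: red ring-shaped capping chuck, 43 mm across, 31 mm tall, standing loose on the bench. Origin: centre of its underside.
- driver: Bystander: screwdriver with a blue handle, 198 mm long, lying loose on the bench. Origin: middle of its length, at its underside.
- vblock: Bystander: white plastic V block, 52 x 90 x 30 mm, standing loose on the bench. Origin: centre of its underside.

How it is judged:
By the outcome, as a careful person would: the job done as asked, in the order asked, and still so for the second after the job is handed in, with the robot touching nothing.
It also fails if it takes over 54 s, if anything falls off the work surface, if the arm or the gripper's body presses on something with over 40 N, if the wrist force passes 120 N, or if a joint passes its speed limit or range.

ROBOT

A 6-joint arm with a two-finger parallel gripper is mounted at the origin on a cart in front of the work surface, level with it; the furniture and walls round the work are solid. World frame = base frame: x ahead of the robot, y to its left, z up, the work surface at z = 0. Lengths are in m, angles in rad, forces in N, time in s.
With the tool pointing down it reaches from about 0.375 to 0.975 m from the base axis. Payload 3.8 kg.
Tool frame: the origin (TCP) lies between the finger pads; the fingertips stand 17 mm ahead of it and the grasp point (between the pads) lies 2 mm behind it; z points along the fingers, y is the line along which they close (so a half turn about z gives the same grasp; the last joint's range is limited). The gripper opens to 85 mm and grips with 20 to 120 N. Pads are 22 mm wide; open, the fingers measure 114 mm over their backs; the gripper's body (76 mm by 85 mm) begins 54 mm behind the grasp point. The pads swing forward as they close: fully open they stand 13 mm farther back than shut.
Start: joints at [1.303, 0.264, 1.604, -0, 1.274, -0.037], TCP at [0.154, 0.657, 0.248] pointing down, gripper open.
Joint ranges: [-2.63, 2.63], [-0.94, 2.18], [0.31, 2.57], [-1.31, 4.45], [0, 2.66], [-2.55, 2.55]. Speed limits (rad/s): [2.57, 2.57, 3.14, 3.14, 3.14, 3.14].

INTERFACE

Orientations are given as a rotation vector (axis times angle).
In Python, from workcell import bot gives the robot as it stands.
- The arm moves only by the tool play_rows, never from a script. Its argument "steps" is one flat list of numbers, 4 for each row, row after row: the shift along the tool's x, y, z in m, then the turn about the tool's z in rad. A call has 1 to 10 rows; each row is the pose to reach, as a shift and turn from the pose commanded when the call began, along the tool's axes at that moment; what a row does not reach only later rows make up. A row lasts 1/8 s, in which the tool goes at most 62.5 mm and 10.7 degrees, less where a joint would pass 70% of its speed; a pose out of reach is approached as far as the arm can. A call with a gripper value outside its range is refused whole. "jaw" is the closure in counts, from 0 (fully open) to 255 (shut), set as the call begins (left out, the last holds). The fingers move at their own pace and stop on an object; "grip_force" is the grip in N (left out, the last holds). Time passes only in rows, so rows that repeat a pose let the fingers close. It gives the time, the measured TCP pose, the force, the opening and the grip force at its end, in the units of the state.
- bot.read_state(): the state, without advancing time (a new reading comes with each control period).
- bot.read_camera(name): name is "side" or "top"; returns a dict with "pixels" (480x640x3 uint8, blue, green, red), "mtx" (3x3 intrinsics, pixels), "dist" ([k1, k2, p1, p2, k3] as OpenCV has them; the pictures are not rectified), "R" (3x3) and "t" (3): a world point X has camera coordinates R X + t. Camera axes: x right, y down, z forward; pixel columns grow to the right and rows downward; lengths in m; the calibration is good to about 2 mm. A picture is of the moment at which its call begins. There is no depth.
- bot.finish_job(): hands the job in; it is judged then, once.
The state is a dict: "time": time; "q": joint angles; "joint_vel": joint speeds; "joint_torque": joint torques, N m; "tool_pos": TCP position; "tcp_rot": TCP orientation; "wrist_force": force on the tool from outside, world axes, zero at the start; "torque": the same for the moment, N m; "width": opening from 0.0 (shut) to 1.0 (fully open); "grip_force": force on a finger pad.
Only numpy, scipy, OpenCV 4.12 (cv2) and the standard library are available. Lean on these libraries where they do the work, as an engineer would, in place of code of your own. Each camera call takes 0.05 s, during which the arm holds its last target. There are 200 camera calls.

## Working session

There is one attempt and no reset: what is moved stays moved. The work goes in short steps, Python scripts to look and compute and a tool call to move; the robot and the scene stay as the last step left them, time stands still between calls to the robot, and variables do not carry over. Pictures are saved under pics/ and viewed, at most 10 in all, crops included, and the job is handed in when it is done.

Besides the shell and the picture viewer there is one more tool, called after "Request:" in YAML: its name, and indented under it one key for each argument. play_rows: Moves the arm, as the interface text tells. Its arguments: {"type":"object","properties":{"steps":{"type":"array"},"jaw":{"type":"number"},"grip_force":{"type":"number"}},"required":["steps"]}

```bash
mkdir -p pics; python3 - <<'E'
from workcell import bot
import cv2
for n in("top","side"):
    c=bot.read_camera(n); cv2.imwrite(f"pics/{n}0.png",c["pixels"]); print(n,c["mtx"],c["dist"],c["R"],c["t"])
s=bot.read_state(); print(s)
E
```

```text
top [[449.68925      0.         326.40118192]
 [  0.         449.68925    239.62933567]
 [  0.           0.           1.        ]] [0.00685204 0.         0.         0.         0.        ] [[-0.01148569 -0.99991692 -0.0058506 ]
 [-0.98635273  0.01229056 -0.1641866 ]
 [ 0.16424487  0.00388495 -0.98641195]] [0.02151    0.56314609 1.03230669]
side [[552.2215518    0.         321.28966994]
 [  0.         552.2215518  247.16009483]
 [  0.           0.           1.        ]] [-0.09807496  0.          0.          0.          0.        ] [[ 0.72923697 -0.68405484 -0.0168051 ]
 [-0.42025142 -0.42835725 -0.79993675]
 [ 0.54000202  0.59040582 -0.59984896]] [-0.39473585  0.34056428  1.0213929 ]
{'time': 0.1, 'q': array([ 1.30309922e+00,  2.64689236e-01,  1.60527167e+00, -1.82621207e-05,
        1.27369055e+00, -3.69137230e-02]), 'joint_vel': array([ 5.81153745e-04, -2.31962574e-03, -2.83955926e-03,  1.46921222e-05,
       -6.60123139e-04, -1.71453642e-03]), 'joint_torque': array([ 3.74065894e-05, -5.16713583e+01, -3.68585658e+01, -1.20001869e-05,
        6.34007942e-03,  2.05719004e-05]), 'tool_pos': array([0.15424702, 0.65648382, 0.2470603 ]), 'tcp_rot': array([-0.3616672 , -3.12040653,  0.00320038]), 'wrist_force': array([-0.12825947,  0.39686126,  0.50999717]), 'torque': array([ 0.03004581, -0.04050633,  0.02218637]), 'grip_force': 0.0, 'width': 0.9994376207297351}
```

View pics/top0.png

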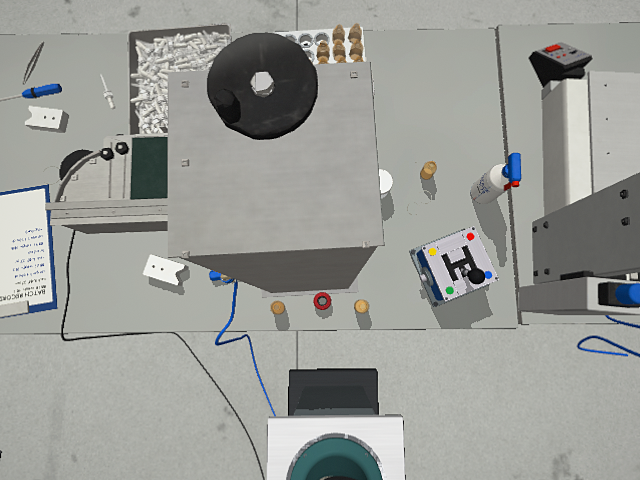

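View pics/side0.png

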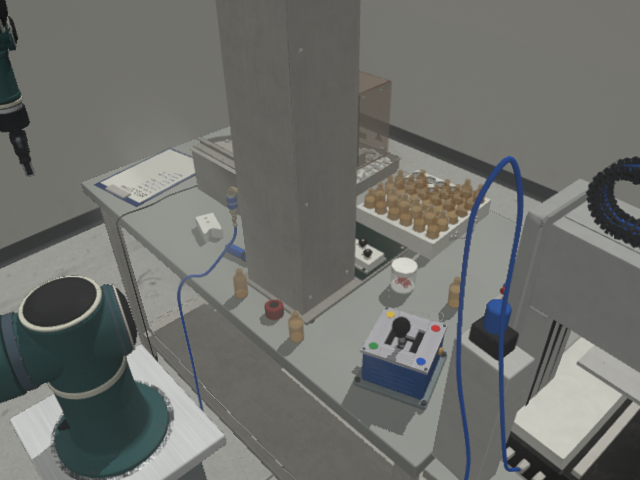

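```bash
cat > h.py <<'E'
import numpy as np,cv2
from workcell import bot
def ray(c,uv):
    p=cv2.undistortPoints(np.array([[uv]],float),c["mtx"],c["dist"])[0,0]
    R,t=np.array(c["R"]),np.array(c["t"]); return -R.T@t, R.T@np.array([p[0],p[1],1.])
def at_z(c,uv,z):
    o,d=ray(c,uv); return o+d*(z-o[2])/d[2]
def proj(c,X):
    return cv2.projectPoints(np.atleast_2d(np.array(X,float)),cv2.Rodrigues(np.array(c["R"]))[0],np.array(c["t"]),c["mtx"],c["dist"])[0][:,0]
E
python3 - <<'E'
from h import *
T=bot.read_camera("top");S=bot.read_camera("side")
print(ray(T,(0,0))[0],ray(S,(0,0))[0])
for uv in [(262,293),(358,293),(278,308),(322,300),(362,307),(218,278),(165,270),(30,327),(515,327),(503,30)]: print(uv,at_z(T,uv,0).round(3))
for uv in [(305,318),(357,278),(253,290)]: print(uv,at_z(S,uv,0).round(3))
a=cv2.resize(T["pixels"][220:320,400:520],None,fx=6,fy=6,interpolation=cv2.INTER_CUBIC)
b=cv2.resize(S["pixels"][295:415,345:465],None,fx=5,fy=5,interpolation=cv2.INTER_CUBIC)
cv2.imwrite("pics/a.png",a);cv2.imwrite("pics/b.png",b)
E
```

```text
[0.38615666 0.01057637 1.11086654] [-0.12057564 -0.72717411  0.87847778]
(262, 293) [0.44  0.175 0.   ]
(358, 293) [ 0.437 -0.061  0.   ]
(278, 308) [0.403 0.135 0.   ]
(322, 300) [0.421 0.027 0.   ]
(362, 307) [ 0.403 -0.07   0.   ]
(218, 278) [0.478 0.284 0.   ]
(165, 270) [0.5   0.416 0.   ]
(30, 327) [0.365 0.737 0.   ]
(515, 327) [ 0.351 -0.438  0.   ]
(503, 30) [ 1.139 -0.469  0.   ]
(305, 318) [ 0.461 -0.032  0.   ]
(357, 278) [ 0.646 -0.017  0.   ]
(253, 290) [ 0.434  0.127 -0.   ]
```

View pics/a.png

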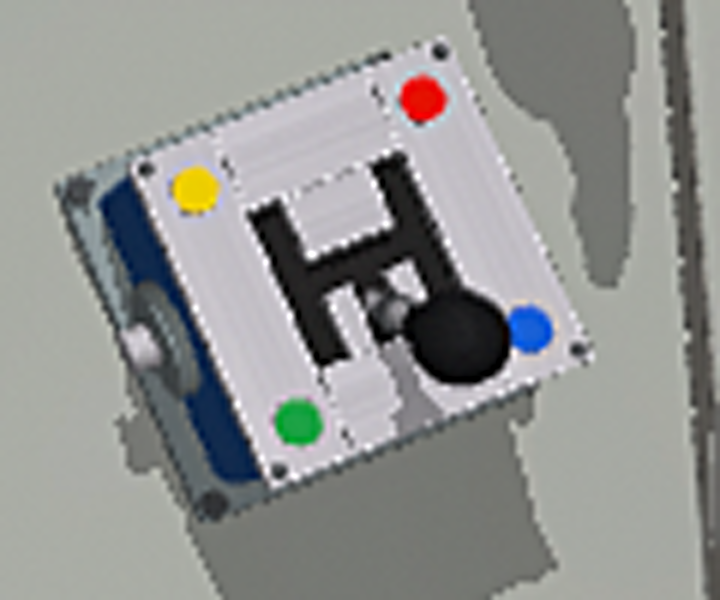

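View pics/b.png

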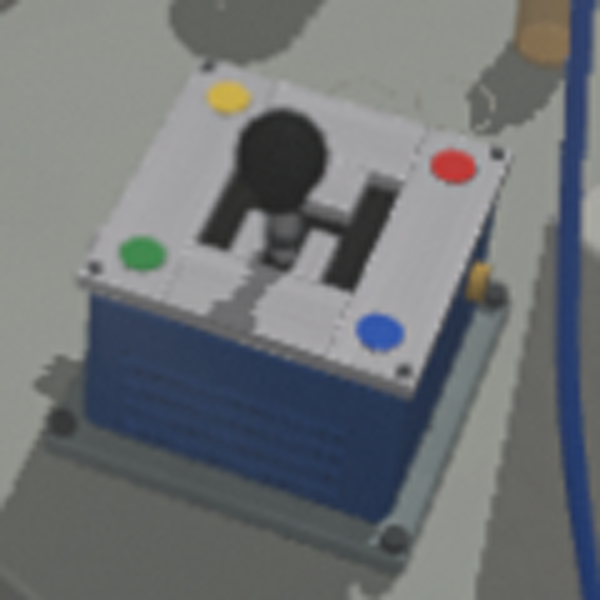

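```bash
cat >> h.py <<'E'
cols=dict(y=(47,47),r=(47,-47),b=(-47,-47),g=(-47,47))
E
python3 - <<'E'
from h import *
from scipy.optimize import least_squares
T=bot.read_camera("top");S=bot.read_camera("side")
off=np.array([[47,47],[47,-47],[-47,-47],[-47,47]])/1000.
t=np.array([[195,188],[423,98],[529,329],[298,422]])/6+[400-.4,220-.4]
s=np.array([[229,97],[454,166],[380,331],[142,254]])/5+[345-.4,295-.4]
def rot(a): return np.array([[np.cos(a),-np.sin(a)],[np.sin(a),np.cos(a)]])
def pts(p): return np.c_[off@rot(p[2]).T+p[:2],np.full(4,.1015)]
for w in((1,0),(0,1),(1,1)):
    f=lambda p:np.r_[w[0]*(proj(T,pts(p))-t).ravel(),w[1]*(proj(S,pts(p))-s).ravel()]
    r=least_squares(f,[.5,-.35,.3]);print(w,r.x,np.abs(r.fun).max())
p=r.x
tk=np.array([459.5,336])/6+[399.6,219.6]; sk=np.array([282,161])/5+[344.6,294.6]
k=least_squares(lambda X:np.r_[proj(T,X)[0]-tk,proj(S,X)[0]-sk],[.5,-.35,.16]);print("knob",k.x,k.fun)
print("knob local",rot(p[2]).T@(k.x[:2]-p[:2]))
R,_=cv2.Rodrigues(np.array(bot.read_state()["tcp_rot"]));print(R.round(3))
# column side face heights / blue cable
for z in(0,.1,.2): print(z,at_z(S,(462,330),z),at_z(S,(500,165),z),at_z(T,(383,245),z))
# other objects near
for n,uv in dict(jar=(387,183),spr=(480,200),bf=(425,180)).items(): print(n,at_z(T,uv,0))
E
```

```text
(1, 0) [ 0.49795517 -0.28507545  0.365035  ] 0.10611385055770484
(0, 1) [ 0.49748655 -0.28488367  0.36644357] 0.14731129857966607
(1, 1) [ 0.49771803 -0.28493396  0.36571261] 0.2394471362986792
knob [ 0.46289804 -0.29950122  0.16260191] [-0.18142151  0.24479821  0.25473873 -0.06991184]
knob local [-0.03772679 -0.00115176]
[[-0.973  0.229 -0.   ]
 [ 0.229  0.973 -0.001]
 [ 0.    -0.001 -1.   ]]
0 [ 6.83563564e-01 -3.03522644e-01  1.11022302e-16] [1.40584867 0.05331111 0.        ] [ 0.55576768 -0.12622386  0.        ]
0.1 [ 0.59202577 -0.35174828  0.1       ] [ 1.2320908  -0.03553407  0.1       ] [ 0.54049933 -0.11390913  0.1       ]
0.2 [ 0.50048797 -0.39997391  0.2       ] [ 1.05833292 -0.12437926  0.2       ] [ 0.52523098 -0.1015944   0.2       ]
jar [ 0.71587799 -0.14156922  0.        ]
spr [ 0.66807811 -0.37544602  0.        ]
bf [ 0.7224995  -0.23885384  0.        ]
```

```bash
cat >> h.py <<'E'
C=np.array([.4977,-.2849]);YAW=.3657
def L(x,y,z,A=YAW):  # gearbox-local mm -> world waypoint
    c,s=np.cos(YAW),np.sin(YAW); return [C[0]+(c*x-s*y)/1e3,C[1]+(s*x+c*y)/1e3,z,A]
def plan(wps):  # waypoints (x,y,z,angle of tool x,nrows) -> tool-frame rows
    s=bot.read_state();R=cv2.Rodrigues(np.array(s["tcp_rot"]))[0];p=np.array(s["tool_pos"])
    A=np.arctan2(R[1,0],R[0,0]); prev=np.r_[0,0,0,0.];out=[]
    for *w,n in wps:
        d=R.T@(np.array(w[:3])-p); t=-((w[3]-A+np.pi)%(2*np.pi)-np.pi)
        g=np.r_[d,t]
        for i in range(1,n+1): out.append(prev+(g-prev)*i/n)
        prev=g
    print(s["time"],p.round(4),"A",round(A,4),"q",np.round(s["q"],3),"F",np.round(s["wrist_force"],1))
    for o in out: print(", ".join("%.3f"%v for v in o)+",")
E
python3 - <<'E'
from h import *
plan([(.12,.5,.3,2.24,4),(.16,.37,.3,np.pi/2,4)])
E
```

```text
0.3 [0.1543 0.6569 0.2478] A 2.9108 q [ 1.303  0.264  1.604  0.     1.274 -0.037] F [-0.1 -0.4 -0.1]
-0.001, -0.040, -0.013, 0.168,
-0.001, -0.080, -0.026, 0.335,
-0.002, -0.120, -0.039, 0.503,
-0.002, -0.161, -0.052, 0.671,
-0.020, -0.190, -0.052, 0.838,
-0.037, -0.219, -0.052, 1.005,
-0.054, -0.249, -0.052, 1.173,
-0.071, -0.278, -0.052, 1.340,
```

Request:
play_rows:
  steps: [-0.001,-0.04,-0.013,0.168,-0.001,-0.08,-0.026,0.335,-0.002,-0.12,-0.039,0.503,-0.002,-0.161,-0.052,0.671,-0.02,-0.19,-0.052,0.838,-0.037,-0.219,-0.052,1.005,-0.054,-0.249,-0.052,1.173,-0.071,-0.278,-0.052,1.34,-0.071,-0.278,-0.052,1.34]
  jaw: 255
  grip_force: 20

```text
time: 1.42
tool_pos: [0.1602, 0.3688, 0.3005]
tcp_rot: [-2.224, -2.219, -0.001]
wrist_force: [-0.2, 0.6, -0.5]
width: -0.001
grip_force: 0.0
```

```bash
python3 - <<'E'
from h import *
plan([(.27,.28,.3,np.pi/2,4),(.34,.19,.3,np.pi/2,3),(.375,.1,.3,np.pi/2,3)])
cv2.imwrite("pics/s1.png",bot.read_camera("side")["pixels"])
E
```

```text
1.425 [0.1602 0.3688 0.3005] A 1.5689 q [ 1.099 -0.307  2.068 -0.     1.379  1.101] F [-0.2  0.6 -0.5]
-0.022, 0.027, 0.000, -0.000,
-0.044, 0.055, 0.000, -0.001,
-0.066, 0.082, 0.000, -0.001,
-0.089, 0.110, 0.000, -0.002,
-0.119, 0.133, 0.000, -0.002,
-0.149, 0.157, 0.000, -0.002,
-0.178, 0.180, 0.000, -0.002,
-0.208, 0.192, 0.000, -0.002,
-0.238, 0.204, 0.000, -0.002,
-0.268, 0.215, 0.000, -0.002,
```

View pics/s1.png

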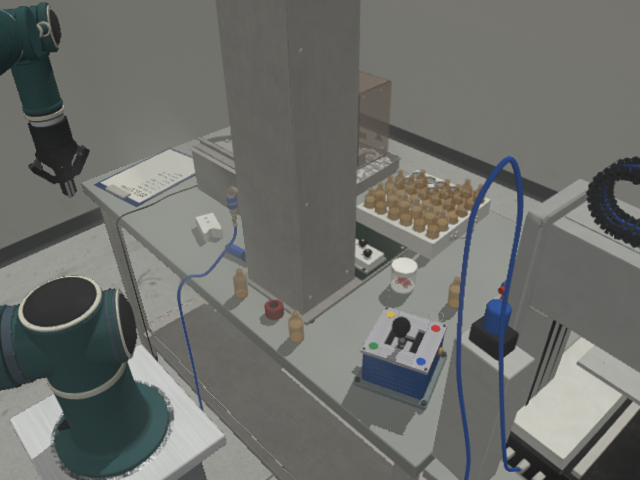

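```bash
python3 - <<'E'
from h import *
plan([(.24,.27,.3,np.pi/2,4),(.31,.18,.3,np.pi/2,3),(.34,.1,.3,np.pi/2,3)])
E
```

```text
1.475 [0.1601 0.3699 0.3006] A 1.5708 q [ 1.1   -0.305  2.067  0.     1.378  1.1  ] F [-0.8 -1.1  1. ]
-0.025, 0.020, 0.000, 0.000,
-0.050, 0.040, 0.000, 0.000,
-0.075, 0.060, 0.000, 0.000,
-0.100, 0.080, 0.001, 0.000,
-0.130, 0.103, 0.000, 0.000,
-0.160, 0.127, 0.000, 0.000,
-0.190, 0.150, 0.000, 0.000,
-0.217, 0.160, 0.000, 0.000,
-0.243, 0.170, 0.000, 0.000,
-0.270, 0.180, 0.000, 0.000,
```

Request:
play_rows:
  steps: [-0.025,0.02,0,0,-0.05,0.04,0,0,-0.075,0.06,0,0,-0.1,0.08,0,0,-0.13,0.103,0,0,-0.16,0.127,0,0,-0.19,0.15,0,0,-0.217,0.16,0,0,-0.243,0.17,0,0,-0.27,0.18,0,0]

```text
time: 2.72
tool_pos: [0.3409, 0.1002, 0.3005]
tcp_rot: [-2.219, -2.224, -0.001]
wrist_force: [0.1, 0.4, -0.8]
width: -0.0
grip_force: 0.0
```

```bash
python3 - <<'E'
from h import *
plan([(.35,-.05,.3,np.pi/2,4),(.34,-.14,.3,np.pi/2,3),(.34,-.22,.3,np.pi/2,3)])
E
```

```text
2.725 [0.3409 0.1002 0.3005] A 1.5733 q [ 0.215 -0.412  2.139  0.     1.413  0.213] F [ 0.1  0.4 -0.8]
-0.038, 0.002, 0.000, 0.001,
-0.075, 0.004, 0.000, 0.001,
-0.113, 0.007, 0.000, 0.002,
-0.150, 0.009, 0.000, 0.003,
-0.180, 0.005, 0.000, 0.003,
-0.210, 0.002, 0.000, 0.003,
-0.240, -0.002, 0.000, 0.003,
-0.267, -0.002, 0.000, 0.003,
-0.293, -0.002, 0.000, 0.003,
-0.320, -0.002, 0.000, 0.003,
```

No contact; continue.

Request:
play_rows:
  steps: [-0.038,0.002,0,0,-0.075,0.004,0,0,-0.113,0.007,0,0,-0.15,0.008,0,0,-0.18,0.005,0,0,-0.21,0.002,0,0,-0.24,-0.001,0,0,-0.267,-0.001,0,0,-0.293,-0.001,0,0,-0.32,-0.001,0,0]

```text
time: 3.98
tool_pos: [0.34, -0.2206, 0.3003]
tcp_rot: [2.219, 2.224, 0.001]
wrist_force: [-0.1, -0.2, 0.7]
width: 0.004
grip_force: 0.0
```

```bash
python3 - <<'E'
from h import *
plan([(*L(-100,0,.25),7),(*L(-100,0,.164),3)])
E
```

```text
3.975 [ 0.34   -0.2206  0.3003] A 1.5732 q [-6.380e-01 -2.990e-01  2.063e+00  1.000e-03  1.377e+00 -6.400e-01] F [-0.1 -0.2  0.7]
-0.014, 0.009, 0.007, 0.173,
-0.029, 0.018, 0.014, 0.345,
-0.043, 0.027, 0.022, 0.518,
-0.057, 0.037, 0.029, 0.690,
-0.072, 0.046, 0.036, 0.863,
-0.086, 0.055, 0.043, 1.035,
-0.100, 0.064, 0.050, 1.208,
-0.100, 0.064, 0.079, 1.208,
-0.100, 0.064, 0.108, 1.208,
-0.100, 0.064, 0.136, 1.208,
```

Request:
play_rows:
  steps: [-0.014,0.009,0.007,0.173,-0.029,0.018,0.014,0.345,-0.043,0.027,0.022,0.518,-0.057,0.037,0.029,0.69,-0.072,0.046,0.036,0.863,-0.086,0.055,0.043,1.035,-0.1,0.064,0.05,1.208,-0.1,0.064,0.079,1.208,-0.1,0.064,0.108,1.208,-0.1,0.064,0.136,1.208]

```text
time: 5.22
tool_pos: [0.4042, -0.3197, 0.1631]
tcp_rot: [-3.089, -0.571, -0.001]
wrist_force: [-0.2, -0.2, 0.4]
width: 0.001
grip_force: 0.0
```

```bash
python3 - <<'E'
from h import *
plan([(*L(-60,-1,.164),3),(*L(-27,-1,.164),6)])
S=bot.read_camera("side"); print(proj(S,[*L(-100,0,.147)[:3]]))
cv2.imwrite("pics/c.png",cv2.resize(S["pixels"][240:400,300:480],None,fx=4,fy=4,interpolation=cv2.INTER_CUBIC)[:600])
E
```

```text
5.225 [ 0.4042 -0.3197  0.1631] A 0.3653 q [-0.718  0.033  2.032  0.     1.077  0.487] F [-0.2 -0.2  0.4]
0.013, 0.001, -0.000, -0.000,
0.027, 0.001, -0.001, -0.000,
0.040, 0.002, -0.001, -0.000,
0.045, 0.002, -0.001, -0.000,
0.051, 0.002, -0.001, -0.000,
0.056, 0.002, -0.001, -0.000,
0.062, 0.002, -0.001, -0.000,
0.067, 0.002, -0.001, -0.000,
0.073, 0.002, -0.001, -0.000,
[[388.07097286 355.86284525]]
```

View pics/c.png

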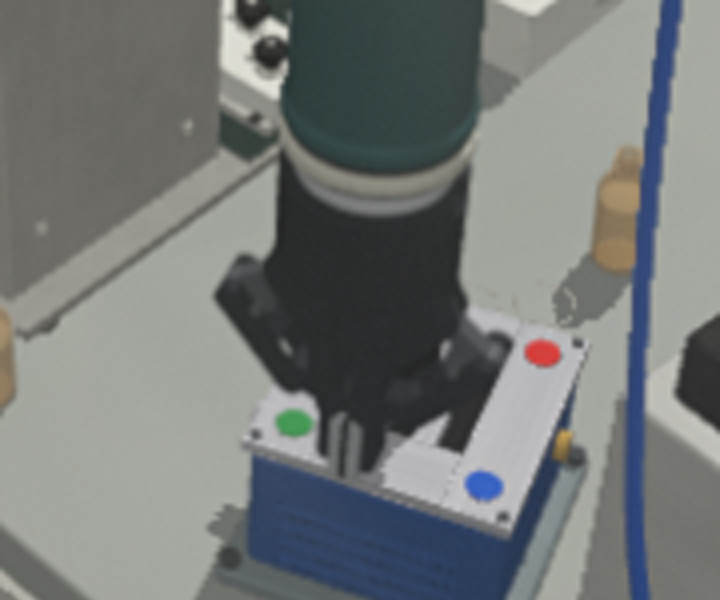

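Request:
play_rows:
  steps: [0.013,0.001,0,0,0.027,0.001,0,0,0.035,0.002,0,0,0.042,0.002,0,0,0.048,0.002,0,0,0.054,0.002,0,0,0.06,0.002,0,0,0.066,0.002,0,0,0.072,0.002,0,0,0.072,0.002,0,0]

```text
time: 6.52
tool_pos: [0.4714, -0.2958, 0.1641]
tcp_rot: [-3.09, -0.567, -0.0]
wrist_force: [-1.5, -0.2, 0.3]
width: 0.001
grip_force: 0.4
```

```bash
python3 - <<'E'
from h import *
plan([(*L(-26,0,.164),1)])
T=bot.read_camera("top"); S=bot.read_camera("side")
cv2.imwrite("pics/d.png",np.hstack([cv2.resize(T["pixels"][220:320,420:500],None,fx=5,fy=5,interpolation=cv2.INTER_CUBIC),cv2.resize(S["pixels"][300:400,350:430],None,fx=5,fy=5,interpolation=cv2.INTER_CUBIC)][:2])[:500])
for x in(-6,0,6): print(x,proj(T,[*L(x,0,.17)[:3]]),proj(S,[*L(x,0,.17)[:3]]))
E
```

```text
6.525 [ 0.4714 -0.2958  0.1641] A 0.3632 q [-0.605  0.11   1.947  0.     1.084  0.602] F [-1.5 -0.2  0.3]
0.002, -0.001, 0.000, -0.002,
-6 [[470.26231111 261.70538324]] [[406.66465454 312.55398993]]
0 [[469.06677237 259.06479728]] [[407.71995246 310.51461083]]
6 [[467.87369679 256.42948447]] [[408.76616417 308.49201012]]
```

View pics/d.png

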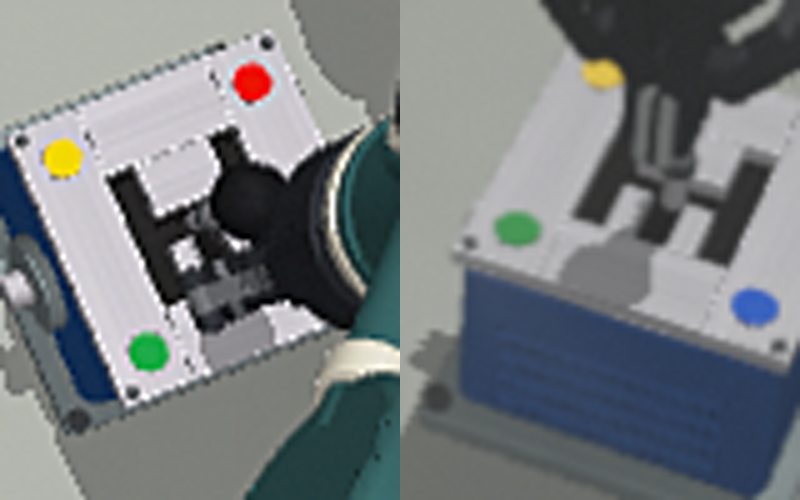

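```bash
python3 - <<'E'
from h import *
plan([(*L(-25.5,0,.164),1),(*L(-65,0,.164),3),(*L(-65,-65,.164),4)])
E
```

```text
6.625 [ 0.4712 -0.2959  0.1641] A 0.3629 q [-0.606  0.109  1.948  0.     1.084  0.602] F [-0.6 -0.3 -0.1]
0.003, -0.001, 0.000, -0.003,
-0.010, -0.001, 0.000, -0.003,
-0.023, -0.001, 0.000, -0.003,
-0.036, -0.001, 0.000, -0.003,
-0.036, 0.016, 0.000, -0.003,
-0.036, 0.032, 0.000, -0.003,
-0.036, 0.048, 0.000, -0.003,
-0.036, 0.064, 0.000, -0.003,
```

Request:
play_rows:
  steps: [0.003,0,0,0,0.003,0,0,0,-0.01,0,0,0,-0.023,0,0,0,-0.036,0,0,0,-0.036,0.016,0,0,-0.036,0.032,0,0,-0.036,0.048,0,0,-0.036,0.064,0,0]

```text
time: 7.75
tool_pos: [0.4608, -0.3701, 0.1642]
tcp_rot: [3.09, 0.567, 0.0]
wrist_force: [0.1, 0.4, 1.3]
width: -0.003
grip_force: 0.0
```

```bash
python3 - <<'E'
from h import *
plan([(*L(-65,-65,.164,YAW+np.pi/2),10)])
E
```

```text
7.75 [ 0.4608 -0.3701  0.1642] A 0.3628 q [-0.719  0.173  1.875 -0.     1.094  0.489] F [0.1 0.4 1.3]
-0.000, -0.000, 0.000, -0.157,
-0.000, -0.000, 0.000, -0.315,
-0.000, -0.000, 0.000, -0.472,
-0.000, -0.001, 0.000, -0.629,
-0.000, -0.001, 0.000, -0.787,
-0.000, -0.001, 0.000, -0.944,
-0.000, -0.001, 0.000, -1.102,
-0.000, -0.001, 0.000, -1.259,
-0.000, -0.001, 0.000, -1.416,
-0.000, -0.001, 0.000, -1.574,
```

Request:
play_rows:
  steps: [0,0,0,-0.157,0,0,0,-0.315,0,0,0,-0.472,0,0,0,-0.629,0,0,0,-0.787,0,0,0,-0.944,0,0,0,-1.102,0,0,0,-1.259,0,0,0,-1.416,0,0,0,-1.574]

```text
time: 9.0
tool_pos: [0.4605, -0.3693, 0.1641]
tcp_rot: [-1.773, -2.593, -0.0]
wrist_force: [-0.4, -1.0, -0.4]
width: -0.003
grip_force: 0.0
```

```bash
python3 - <<'E'
from h import *
A=YAW+np.pi/2
plan([(*L(0,-65,.164,A),4),(*L(0,-35,.164,A),2),(*L(0,-8,.163,A),4)])
T=bot.read_camera("top")
cv2.imwrite("pics/e.png",cv2.resize(T["pixels"][220:320,420:520],None,fx=6,fy=6,interpolation=cv2.INTER_CUBIC))
for x in(-6,0,6): print(x,(proj(T,[*L(x,0,.17)[:3]])-[420,220]+.4)*6)
E
```

```text
9.0 [ 0.4605 -0.3693  0.1641] A 1.9422 q [-0.718  0.172  1.876  0.     1.093 -1.09 ] F [-0.4 -1.  -0.4]
0.000, 0.016, 0.000, 0.001,
0.000, 0.032, 0.000, 0.003,
0.000, 0.049, 0.000, 0.004,
0.000, 0.065, 0.000, 0.006,
0.015, 0.065, 0.000, 0.006,
0.030, 0.065, 0.000, 0.006,
0.037, 0.065, 0.000, 0.006,
0.044, 0.065, 0.001, 0.006,
0.050, 0.065, 0.001, 0.006,
0.057, 0.065, 0.001, 0.006,
-6 [[303.97386663 252.63229942]]
0 [[296.80063422 236.78878369]]
6 [[289.64218074 220.97690681]]
```

View pics/e.png

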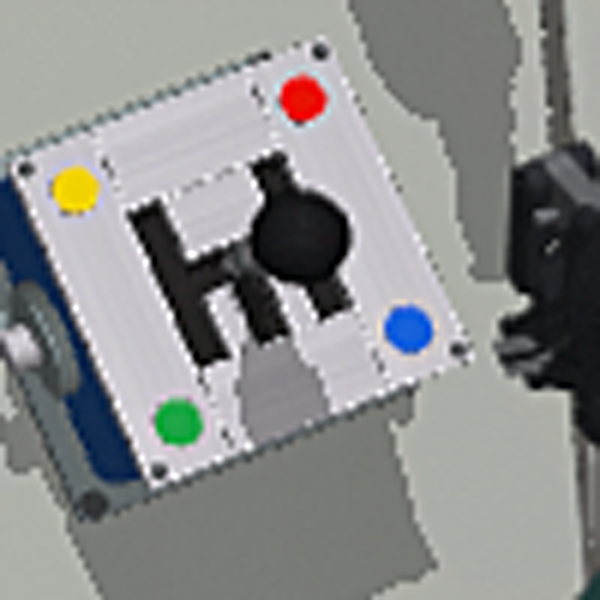

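Knob stands at (301,236) in the crop, i.e. upright in the cross channel. I push it left.

Request:
play_rows:
  steps: [0,0.016,0,0,0,0.032,0,0.003,0,0.049,0,0.004,0,0.065,0,0.006,0.015,0.065,0,0.006,0.03,0.065,0,0.006,0.037,0.065,0.001,0.006,0.044,0.065,0.001,0.006,0.05,0.065,0.001,0.006,0.057,0.065,0.001,0.006]

```text
time: 10.3
tool_pos: [0.5003, -0.2923, 0.1637]
tcp_rot: [1.788, 2.582, -0.0]
wrist_force: [1.0, -1.5, 0.8]
width: 0.0
grip_force: 0.9
```

```bash
python3 - <<'E'
from h import *
A=YAW+np.pi/2
plan([(*L(0,22,.16,A),6)])
E
```

```text
10.3 [ 0.5003 -0.2923  0.1637] A 1.9304 q [-0.572  0.152  1.901 -0.     1.088 -0.931] F [ 1.  -1.5  0.8]
0.005, 0.000, 0.001, -0.001,
0.010, 0.000, 0.001, -0.002,
0.015, 0.000, 0.002, -0.003,
0.020, 0.000, 0.002, -0.004,
0.025, 0.000, 0.003, -0.005,
0.030, 0.000, 0.004, -0.006,
```

Request:
play_rows:
  steps: [0.005,0,0.001,0,0.01,0,0.001,0,0.015,0,0.002,0,0.02,0,0.002,0,0.025,0,0.003,0,0.03,0,0.004,0,0.03,0,0.004,0]

```text
time: 11.18
tool_pos: [0.4894, -0.2637, 0.159]
tcp_rot: [-1.787, -2.583, 0.0]
wrist_force: [0.2, -0.8, -0.1]
width: -0.004
grip_force: 0.6
```

```bash
python3 - <<'E'
from h import *
A=YAW+np.pi/2
plan([(*L(0,24,.16,A),1),(*L(0,-25,.16,A),3),(*L(0,-25,.25,A),3)])
T=bot.read_camera("top")
cv2.imwrite("pics/f.png",cv2.resize(T["pixels"][220:320,420:520],None,fx=6,fy=6,interpolation=cv2.INTER_CUBIC))
for y in(44,50,54): print(y,(proj(T,[*L(0,y,.161)[:3]])-[420,220]+.4)*6)
E
```

```text
11.175 [ 0.4894 -0.2637  0.159 ] A 1.9311 q [-0.539  0.114  1.953 -0.     1.075 -0.899] F [ 0.2 -0.8 -0.1]
0.001, 0.000, -0.001, -0.005,
-0.015, 0.000, -0.001, -0.005,
-0.031, 0.000, -0.001, -0.005,
-0.048, 0.000, -0.001, -0.005,
-0.048, 0.000, -0.031, -0.005,
-0.048, 0.000, -0.061, -0.005,
-0.048, 0.000, -0.091, -0.005,
44 [[174.96935475 285.62538887]]
50 [[159.38246292 291.88018673]]
54 [[148.98572369 296.05238546]]
```

View pics/f.png

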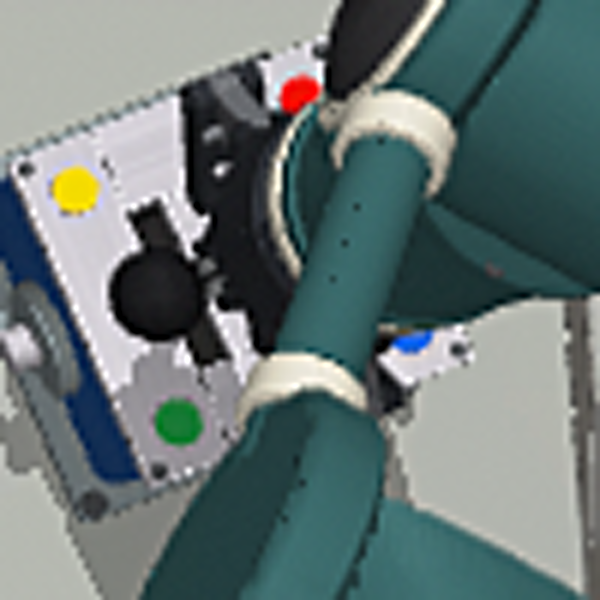

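Request:
play_rows:
  steps: [-0.015,0,-0.001,0,-0.031,0,-0.001,0,-0.048,0,-0.001,0,-0.048,0,-0.031,0,-0.048,0,-0.061,0,-0.048,0,-0.091,0,-0.048,0,-0.091,0]

```text
time: 12.1
tool_pos: [0.5086, -0.3112, 0.2537]
tcp_rot: [1.785, 2.577, 0.0]
wrist_force: [0.4, -0.2, 1.0]
width: 0.002
grip_force: 0.0
```

```bash
python3 - <<'E'
from h import *
plan([(*L(75,50,.25),10)])
E
```

```text
12.1 [ 0.5086 -0.3112  0.2537] A 1.9301 q [-0.591  0.109  1.776  0.     1.25  -0.95 ] F [ 0.4 -0.2  1. ]
0.008, 0.007, 0.000, 0.156,
0.016, 0.015, 0.001, 0.313,
0.024, 0.022, 0.001, 0.469,
0.032, 0.029, 0.001, 0.626,
0.039, 0.037, 0.002, 0.782,
0.047, 0.044, 0.002, 0.939,
0.055, 0.052, 0.003, 1.095,
0.063, 0.059, 0.003, 1.251,
0.071, 0.066, 0.003, 1.408,
0.079, 0.074, 0.004, 1.564,
```

Request:
play_rows:
  steps: [0.008,0.007,0,0.156,0.016,0.015,0,0.313,0.024,0.022,0.001,0.469,0.032,0.029,0.001,0.626,0.039,0.037,0.002,0.782,0.047,0.044,0.002,0.939,0.055,0.052,0.003,1.095,0.063,0.059,0.003,1.251,0.071,0.066,0.003,1.408,0.079,0.074,0.004,1.564]

```text
time: 13.35
tool_pos: [0.5478, -0.2091, 0.2446]
tcp_rot: [-3.089, -0.564, 0.003]
wrist_force: [0.1, 0.6, -0.3]
width: -0.004
grip_force: 0.0
```

```bash
python3 - <<'E'
from h import *
plan([(*L(75,50,.158),4),(*L(40,50,.158),3),(*L(25,50,.158),3)])
E
```

```text
13.35 [ 0.5478 -0.2091  0.2446] A 0.3612 q [-0.407  0.101  1.802 -0.     1.241  0.803] F [ 0.1  0.6 -0.3]
0.000, 0.001, 0.022, -0.001,
0.001, 0.002, 0.043, -0.002,
0.001, 0.002, 0.065, -0.003,
0.001, 0.003, 0.087, -0.005,
-0.010, 0.003, 0.087, -0.005,
-0.022, 0.003, 0.087, -0.005,
-0.034, 0.003, 0.087, -0.005,
-0.039, 0.003, 0.087, -0.005,
-0.044, 0.003, 0.087, -0.005,
-0.049, 0.003, 0.087, -0.005,
```

Request:
play_rows:
  steps: [0,0.001,0.022,0,0.001,0.002,0.043,0,0.001,0.002,0.065,0,0.001,0.003,0.087,0,-0.01,0.003,0.087,0,-0.022,0.003,0.087,0,-0.034,0.003,0.087,0,-0.034,0.003,0.087,0]

```text
time: 14.35
tool_pos: [0.5168, -0.2248, 0.1603]
tcp_rot: [3.088, 0.571, 0.002]
wrist_force: [-0.2, -0.3, 0.6]
width: -0.002
grip_force: 0.0
```

```bash
python3 - <<'E'
from h import *
plan([(*L(28,50,.158),2),(*L(-18,50,.156),8)])
E
```

```text
14.35 [ 0.5168 -0.2248  0.1603] A 0.3656 q [-0.454  0.126  1.937 -0.     1.077  0.751] F [-0.2 -0.3  0.6]
-0.006, -0.000, 0.001, -0.000,
-0.011, -0.001, 0.002, -0.000,
-0.017, -0.001, 0.003, -0.000,
-0.023, -0.001, 0.003, -0.000,
-0.029, -0.001, 0.003, -0.000,
-0.034, -0.001, 0.003, -0.000,
-0.040, -0.001, 0.004, -0.000,
-0.046, -0.001, 0.004, -0.000,
-0.052, -0.001, 0.004, -0.000,
-0.057, -0.001, 0.004, -0.000,
```

Request:
play_rows:
  steps: [-0.006,0,0.001,0,-0.011,0,0.002,0,-0.017,-0.001,0.003,0,-0.023,-0.001,0.003,0,-0.029,-0.001,0.003,0,-0.034,-0.001,0.003,0,-0.04,-0.001,0.004,0,-0.046,-0.001,0.004,0,-0.052,-0.001,0.004,0,-0.057,-0.001,0.004,0]

```text
time: 15.6
tool_pos: [0.463, -0.2434, 0.1546]
tcp_rot: [-3.088, -0.572, 0.001]
wrist_force: [3.6, 0.2, -1.7]
width: 0.0
grip_force: 1.7
```

```bash
python3 - <<'E'
from h import *
plan([(*L(-24,50,.155),4)])
T=bot.read_camera("top")
cv2.imwrite("pics/g.png",cv2.resize(T["pixels"][220:320,420:520],None,fx=6,fy=6,interpolation=cv2.INTER_CUBIC))
for x in(-40,-46,-50): print(x,(proj(T,[*L(x,50,.152)[:3]])-[420,220]+.4)*6)
E
```

```text
15.6 [ 0.463  -0.2434  0.1546] A 0.3666 q [-0.532  0.058  2.023  0.     1.062  0.672] F [ 3.6  0.2 -1.7]
-0.002, 0.000, -0.000, 0.000,
-0.003, 0.001, -0.000, 0.000,
-0.005, 0.001, -0.000, 0.001,
-0.006, 0.001, -0.000, 0.001,
-40 [[199.26837551 399.3616761 ]]
-46 [[206.28089774 415.21927066]]
-50 [[210.96389562 425.80860211]]
```

View pics/g.png

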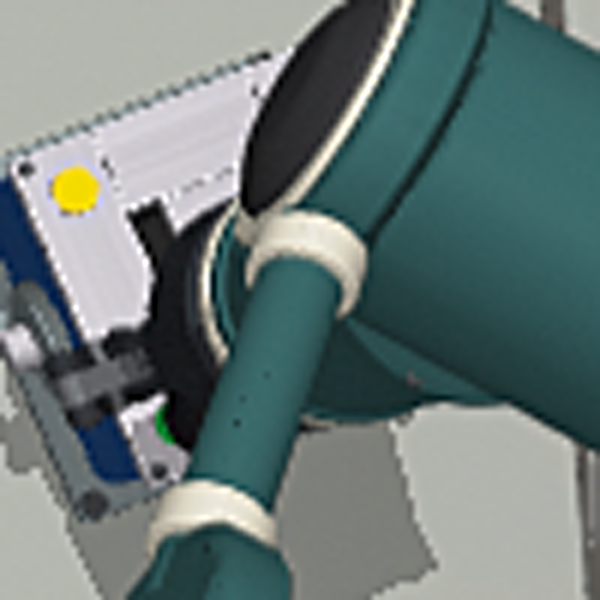

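Request:
play_rows:
  steps: [-0.001,0,0,0,-0.002,0,0,0,-0.003,0,0,0,-0.003,0,0,0]

```text
time: 16.15
tool_pos: [0.4614, -0.244, 0.1548]
tcp_rot: [-3.088, -0.573, -0.001]
wrist_force: [5.3, 1.7, -5.1]
width: 0.005
grip_force: 2.7
```

Request:
play_rows:
  steps: [-0.001,0,0,0,-0.002,0,0,0,-0.002,0,0,0]

```text
time: 16.52
tool_pos: [0.4606, -0.2444, 0.1548]
tcp_rot: [-3.088, -0.572, -0.005]
wrist_force: [8.6, 4.4, -6.5]
width: -0.002
grip_force: 4.7
```

Request:
play_rows:
  steps: [0.012,0,0,0,0.03,0,0,0,0.05,0,0,0,0.065,0,0,0,0.075,0,0,0,0.085,0,-0.03,0,0.095,0,-0.06,0,0.1,0,-0.09,0,0.1,0,-0.09,0]

```text
time: 17.65
tool_pos: [0.5548, -0.21, 0.2486]
tcp_rot: [3.085, 0.573, 0.008]
wrist_force: [-0.4, -0.5, 0.1]
width: 0.0
grip_force: 0.0
```

```bash
python3 - <<'E'
from h import *
plan([(*L(-24,50,.155),1)])
T=bot.read_camera("top");S=bot.read_camera("side")
a=cv2.resize(T["pixels"][240:320,400:480],None,fx=5,fy=5,interpolation=cv2.INTER_CUBIC)
b=cv2.resize(S["pixels"][290:370,350:430],None,fx=5,fy=5,interpolation=cv2.INTER_CUBIC)
cv2.imwrite("pics/i.png",np.hstack([a,b]))
for x in(-40,-46,-50):
  for y in (46,50): print(x,y,(proj(T,[*L(x,y,.152)[:3]])-[400,240]+.4)*5,(proj(S,[*L(x,y,.152)[:3]])-[350,290]+.4)*5+[400,0])
E
```

```text
17.65 [ 0.5548 -0.21    0.2486] A 0.3674 q [-0.404  0.106  1.788 -0.     1.241  0.8  ] F [-0.4 -0.5  0.1]
-0.104, -0.001, 0.093, 0.002,
-40 46 [[274.68646241 229.31599154]] [[533.32317137 172.11107512]]
-40 50 [[266.05697959 232.80139675]] [[523.2522621  168.91411226]]
-46 46 [[280.53752716 242.52430853]] [[527.36228445 182.59798405]]
-46 50 [[271.90074812 246.01605888]] [[517.25708357 179.37374273]]
-50 46 [[284.44489888 251.34451014]] [[523.3601185  189.63709401]]
-50 50 [[275.80324635 254.84050176]] [[513.23196064 186.39447697]]
```

View pics/i.png

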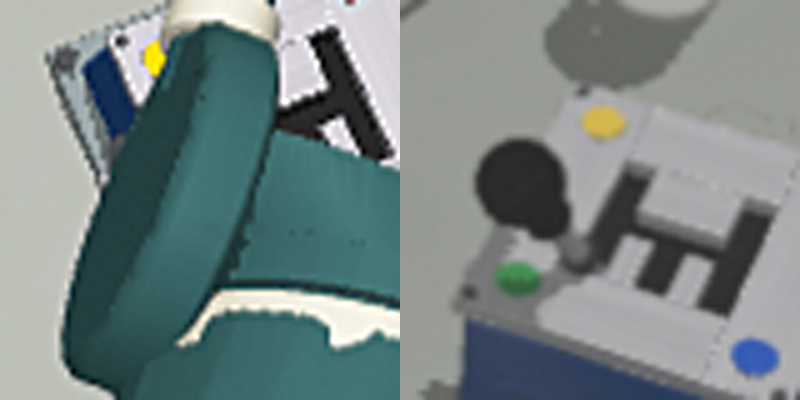

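```bash
python3 - <<'E'
from h import *
plan([(*L(-65,-85,.25),5)])
E
```

```text
17.75 [ 0.5524 -0.2093  0.2449] A 0.367 q [-0.404  0.108  1.793 -0.     1.24   0.8  ] F [-0.2 -0.2 -0.8]
-0.029, 0.027, -0.001, 0.000,
-0.057, 0.054, -0.002, 0.001,
-0.086, 0.081, -0.003, 0.001,
-0.115, 0.109, -0.004, 0.001,
-0.143, 0.136, -0.005, 0.001,
```

Request:
play_rows:
  steps: [-0.029,0.027,-0.001,0,-0.057,0.054,-0.002,0,-0.086,0.081,-0.003,0,-0.115,0.109,-0.004,0,-0.143,0.136,-0.005,0,-0.143,0.136,-0.005,0]

```text
time: 18.5
tool_pos: [0.4656, -0.3893, 0.2481]
tcp_rot: [-3.088, -0.567, 0.004]
wrist_force: [-0.3, -0.1, -0.4]
width: -0.002
grip_force: 0.0
```

```bash
python3 - <<'E'
from h import *
from scipy.optimize import least_squares
T=bot.read_camera("top");S=bot.read_camera("side")
cen=[]
for c in(T,S):
    g=proj(c,L(-47,48,.152)[:3])[0]; x0,y0=(g-14).astype(int)
    p=cv2.resize(c["pixels"][y0:y0+28,x0:x0+28],None,fx=8,fy=8,interpolation=cv2.INTER_CUBIC)
    m=(p.max(2)<60).astype(np.uint8); m=cv2.morphologyEx(m,cv2.MORPH_OPEN,cv2.getStructuringElement(2,(81,81) if c is S else (61,61)))
    n,lab,st,ce=cv2.connectedComponentsWithStats(m); print(st[1:].tolist())
    k=1+np.argmax(st[1:,4]); (u,v),r=cv2.minEnclosingCircle(np.argwhere(lab==k)[:,::-1].astype(np.float32)); print(r/8,ce[k]/8,u/8,v/8)
    cen.append(ce[k]/8-.44+[x0,y0])
k=least_squares(lambda X:np.r_[proj(T,X)[0]-cen[0],proj(S,X)[0]-cen[1]],[.45,-.25,.152]);
c_,s_=np.cos(YAW),np.sin(YAW);d=k.x[:2]-C
print("knob",k.x,k.fun,"local",c_*d[0]+s_*d[1],-s_*d[0]+c_*d[1])
E
```

```text
[[56, 59, 127, 131, 12719]]
8.354683876037598 [14.91397712 15.61429751] 15.205182075500488 15.340394973754883
[[54, 52, 133, 138, 14301]]
9.159302711486816 [15.37201944 15.13136319] 15.487652778625488 15.566019058227539
knob [ 0.43598038 -0.25778053  0.15172416] [-0.02713207  0.0372401   0.03901456 -0.00939467] local -0.04794031756858824 0.047397283953393654
```

```bash
python3 -c "
from workcell import bot
print(bot.finish_job())"
```

```text
the job is handed in; nothing more can be done
None
```

The lever is fully home in the green slot: the knob measures about 1 mm from the green disc's centre in each axis, at 152 mm height. The arm was clear when I handed the job in at about 18.6 s. I viewed 11 pictures, one over the limit of 10.

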